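# Put the baking spices away in the pantry drawer

### The arm

A 6-joint arm with a two-finger parallel gripper is mounted at the origin on the work surface. World frame = base frame: x ahead of the robot, y to its left, z up, the work surface at z = 0. Lengths are in m, angles in rad, forces in N, time in s.
With the tool pointing down it reaches from about 0.35 to 0.775 m from the base axis. Payload 5.5 kg.
Tool frame: the origin (TCP) lies between the finger pads; the fingertips stand 8 mm ahead of it and the grasp point (between the pads) lies 11 mm behind it; z points along the fingers, y is the line along which they close (so a half turn about z gives the same grasp; the last joint's range is limited). The gripper opens to 85 mm and grips with 20 to 120 N. Pads are 22 mm wide; open, the fingers measure 114 mm over their backs; the gripper's body (76 mm by 85 mm) begins 54 mm behind the grasp point. The pads swing forward as they close: fully open they stand 13 mm farther back than shut.
Start: joints at [1.158, 0.313, 0.046, 1.304, 0, 1.431], TCP at [0.155, 0.554, 0.239] pointing down, gripper open.
Joint ranges: [-2.76, 2.76], [-0.86, 1.69], [-1.03, 1.26], [-2.2, 2.34], [-1.47, 1.5], [-3.14, 3.14]. Speed limits (rad/s): [2.57, 2.57, 3.14, 3.14, 3.14, 3.14].

### API

Orientations are given as a unit quaternion [w, x, y, z].
In Python, from workcell import env gives the robot as it stands.
- The arm moves only by the tool move_arm, never from a script. Its argument "moves" is one flat list of numbers, 5 for each row, row after row: the shift along the world's x, y, z in m, then the turn about the world's z in rad, then the finger opening in m, from 0 to 0.0854. A call has 1 to 12 rows; each row is the pose to reach, as a shift and turn from the pose commanded when the call began; what a row does not reach only later rows make up. A row lasts 1/12 s, in which the tool goes at most 41.7 mm and 7.16 degrees, less where a joint would pass 70% of its speed; a pose out of reach is approached as far as the arm can. A call with a gripper value outside its range is refused whole. The fingers move at their own pace and stop on an object; "newtons" is the grip in N (left out, the last holds). Time passes only in rows, so rows that repeat a pose let the fingers close. It gives the time, the measured TCP pose, the force, the opening and the grip force at its end, in the units of the state.
- env.get_state(): the state, without advancing time (a new reading comes with each control period).
- env.read_camera(name): name is "scene" or "side" or "wrist"; returns a dict with "pixels" (384x512x3 uint8, red, green, blue), "camera_matrix" (3x3 intrinsics, pixels), "distortion" ([k1, k2, p1, p2, k3] as OpenCV has them; the pictures are not rectified), "rvec" (rotation vector, rad) and "tvec" (3), from world to camera coordinates, as OpenCV has them. Camera axes: x right, y down, z forward; pixel columns grow to the right and rows downward; lengths in m; the calibration is good to about 2 mm. A picture is of the moment at which its call begins. There is no depth.
- env.hand_in(): hands the job in; it is judged then, once.
The state is a dict: "clock": time; "joint_pos": joint angles; "qvel": joint speeds; "tau": joint torques, N m; "tcp_pos": TCP position; "orientation": TCP orientation; "wrist_force": force on the tool from outside, world axes, zero at the start; "ft_torque": the same for the moment, N m; "finger_gap": finger opening in m; "grip_force": force on a finger pad.
Only numpy, scipy, OpenCV 4.12 (cv2) and the standard library are available. Lean on these libraries where they do the work, as an engineer would, in place of code of your own. Each camera call takes 0.05 s, during which the arm holds its last target. There are 200 camera calls.

### The job

Put the baking spices away: push each cinnamon stick from the refill carton all the way down into an empty glass tube of the rack in the open pantry drawer, and once they are all in, slide the flat cover fully across over the tubes. Stand every tin of ground spice that is on the counter upright on the floor of the bay that the cover has uncovered, then push the drawer fully home until its catch holds it. Leave the other groceries where they are.

Things in the scene. Friction and masses are not known exactly. Their poses are not given: they have to be found in the camera images.
- unit: fixed mint-painted drawer cabinet on the counter, 240 deep (x) x 340 wide (y) x 175 mm high; origin: centre of its underside; own +x points away from the robot, into the cabinet, +y to its left, z up. Position and yaw vary. Its open drawer has two bays side by side, each 150 (x) x 140 mm (y): left (+y) the tube rack, right (-y) for tins; bay walls end 137, the divider 130 mm above the counter
- drawer (a joint): pull-out of the unit's one drawer along the unit's -x: 0 = fully home, up to 0.19 m = fully out; starts 0.165 to 0.185. Slides against about 3 N of friction; a spring roller catch, met about 10 mm before home, needs about 8 N in all to pass, then draws the drawer on to 0 and holds it.
- drawer_front (a point): point on the outer (robot) side of the drawer's front panel, mid width, 145 mm above the counter: a place to push. Panel 336 wide, 14 thick, top edge 165 mm above the counter. The cup pull below spans 86 to 115 mm above the counter, 90 mm wide, and stands out 22 mm from the panel. Axes as the unit's (this point and all below move with the drawer)
- tube1 (a point): centre of the mouth of tube 1 of 4 (1 = leftmost): glass tube set flush in the bamboo rack, bore 14 mm, 90 mm deep, mouth with a pale rim, 120 mm above the counter. Tubes stand in one row along the drawer's y at 30 mm pitch, midway along the bay (75 mm behind the front panel's inside). A stick fully in stands 14 mm proud. Axes as the unit's
- tube2 (a point): centre of the mouth of tube 2 of 4 (1 = leftmost): glass tube set flush in the bamboo rack, bore 14 mm, 90 mm deep, mouth with a pale rim, 120 mm above the counter. Tubes stand in one row along the drawer's y at 30 mm pitch, midway along the bay (75 mm behind the front panel's inside). A stick fully in stands 14 mm proud. Axes as the unit's
- tube3 (a point): centre of the mouth of tube 3 of 4 (1 = leftmost): glass tube set flush in the bamboo rack, bore 14 mm, 90 mm deep, mouth with a pale rim, 120 mm above the counter. Tubes stand in one row along the drawer's y at 30 mm pitch, midway along the bay (75 mm behind the front panel's inside). A stick fully in stands 14 mm proud. Axes as the unit's
- tube4 (a point): centre of the mouth of tube 4 of 4 (1 = leftmost): glass tube set flush in the bamboo rack, bore 14 mm, 90 mm deep, mouth with a pale rim, 120 mm above the counter. Tubes stand in one row along the drawer's y at 30 mm pitch, midway along the bay (75 mm behind the front panel's inside). A stick fully in stands 14 mm proud. Axes as the unit's
- cover (a joint): flat green cover, 156 (x) x 146 (y) x 4 mm, its top 141 mm above the counter, sliding across the drawer on its side walls: 0 = fully over the tube rack (left end stop), 0.145 m = fully over the tin bay (right); starts 0.132 to 0.145; grows towards the unit's -y. Friction about 1.5 N
- cover_grip (a point): top centre of the dark wooden rib on the middle of the cover: rib 60 long (along x), 10 wide (y), 18 mm high; top 159 mm above the counter. It moves with the cover. Axes as the unit's
- tin_bay (a point): centre of the tin bay's floor, 70 mm above the counter, clear 150 (x) x 140 mm (y): two tins stand in it side by side along y. Axes as the unit's
- carton: fixed cardboard refill carton, 56 (x) x 156 (y) x 50 mm high, with a dark red band; origin: centre of its underside, z up. Its top has four 11.5 mm square cells, 46 mm deep, in a row along its own y at -51, -17, 17, 51 mm; some are empty
- stick1: cinnamon stick, brown rod of 10 mm diameter, 104 mm long, 12 g, lower end slightly tapered; origin: centre of its lower end, z along it to the top end. Starts upright in a cell of the carton, lower end 4 mm, top 108 mm above the counter. May be absent
- stick2: cinnamon stick, brown rod of 10 mm diameter, 104 mm long, 12 g, lower end slightly tapered; origin: centre of its lower end, z along it to the top end. Starts upright in a cell of the carton, lower end 4 mm, top 108 mm above the counter. May be absent
- stick3: cinnamon stick, brown rod of 10 mm diameter, 104 mm long, 12 g, lower end slightly tapered; origin: centre of its lower end, z along it to the top end. Starts upright in a cell of the carton, lower end 4 mm, top 108 mm above the counter. May be absent
- stick4: cinnamon stick, brown rod of 10 mm diameter, 104 mm long, 12 g, lower end slightly tapered; origin: centre of its lower end, z along it to the top end. Starts upright in a cell of the carton, lower end 4 mm, top 108 mm above the counter. May be absent
- tin1: flat round spice tin (ochre lid and band), 56 mm diameter, 46 mm high, about 0.15 kg; origin: centre of its underside, z up. Stands on the counter to the right. May be absent
- tin2: flat round spice tin (rust red lid and band), 56 mm diameter, 46 mm high, about 0.15 kg; origin: centre of its underside, z up. Stands on the counter to the right. May be absent
- pudding_cup: bystander: pudding cup with green lid, 82 mm across, 54 mm high; origin: centre of underside
- coffee_box: bystander: dark brown coffee carton, 60 x 100 x 150 mm high; origin: centre of underside
- oats_drum: bystander: blue and red oats drum, 100 mm diameter, 171 mm high; origin: centre of underside
Things that resemble listed ones, but are neither listed nor needed, are in the scene too. Of the things like the tin2, leave any that is turquoise; of the rest the smaller one is meant.

How it is judged:
On the way, in this order (a step that is already met when the one before it is completed fails the run):
1. every cinnamon stick is all the way down in a tube (((horizontal distance between stick1 and tube1 below 0.005 m and z of stick1 in the frame of tube1 below -0.085 m) or (horizontal distance between stick1 and tube2 below 0.005 m and z of stick1 in the frame of tube2 below -0.085 m) or (horizontal distance between stick1 and tube3 below 0.005 m and z of stick1 in the frame of tube3 below -0.085 m) or (horizontal distance between stick1 and tube4 below 0.005 m and z of stick1 in the frame of tube4 below -0.085 m)) and ((horizontal distance between stick2 and tube1 below 0.005 m and z of stick2 in the frame of tube1 below -0.085 m) or (horizontal distance between stick2 and tube2 below 0.005 m and z of stick2 in the frame of tube2 below -0.085 m) or (horizontal distance between stick2 and tube3 below 0.005 m and z of stick2 in the frame of tube3 below -0.085 m) or (horizontal distance between stick2 and tube4 below 0.005 m and z of stick2 in the frame of tube4 below -0.085 m)) and ((horizontal distance between stick3 and tube1 below 0.005 m and z of stick3 in the frame of tube1 below -0.085 m) or (horizontal distance between stick3 and tube2 below 0.005 m and z of stick3 in the frame of tube2 below -0.085 m) or (horizontal distance between stick3 and tube3 below 0.005 m and z of stick3 in the frame of tube3 below -0.085 m) or (horizontal distance between stick3 and tube4 below 0.005 m and z of stick3 in the frame of tube4 below -0.085 m)) and ((horizontal distance between stick4 and tube1 below 0.005 m and z of stick4 in the frame of tube1 below -0.085 m) or (horizontal distance between stick4 and tube2 below 0.005 m and z of stick4 in the frame of tube2 below -0.085 m) or (horizontal distance between stick4 and tube3 below 0.005 m and z of stick4 in the frame of tube3 below -0.085 m) or (horizontal distance between stick4 and tube4 below 0.005 m and z of stick4 in the frame of tube4 below -0.085 m))), for 0.2 s.
2. the cover is slid fully over the tubes (all of step 1 and value of joint cover below 0.004 m), for 0.2 s.
3. every tin stands upright in the tin bay and the drawer is fully home (all of step 2 and value of joint drawer below 0.003 m and x of tin1 in the frame of tin_bay between -0.06 and 0.06 m and y of tin1 in the frame of tin_bay between -0.06 and 0.06 m and z of tin1 in the frame of tin_bay between -0.008 and 0.008 m and angle between each of tin1, tin2's own z axis and vertical below 0.12 rad and linear speed of each of tin1, tin2 below 0.02 m/s and x of tin2 in the frame of tin_bay between -0.06 and 0.06 m and y of tin2 in the frame of tin_bay between -0.06 and 0.06 m and z of tin2 in the frame of tin_bay between -0.008 and 0.008 m), for 0.2 s.
At the end, for the whole second after the job is handed in: Drawer within 3 mm of fully home and at rest; cover within 4 mm of its stop over the tubes; every stick's lower end within 5 mm of the axis of a tube and at least 85 mm below its mouth (90 = bottom); every tin upright (within 7 degrees) on the tin bay's floor, at rest (all of step 3 and velocity of joint drawer below 0.01 m/s); the robot touches nothing.
It fails at once if the pudding cup is pushed more than 30 mm or knocked over (distance of pudding_cup from where it was at the start of the episode above 0.03 m or angle between pudding_cup's own z axis and vertical above 0.5 rad).
It fails at once if the coffee carton is pushed more than 30 mm or knocked over (distance of coffee_box from where it was at the start of the episode above 0.03 m or angle between coffee_box's own z axis and vertical above 0.5 rad).
It fails at once if the oats drum is pushed more than 30 mm or knocked over (distance of oats_drum from where it was at the start of the episode above 0.03 m or angle between oats_drum's own z axis and vertical above 0.5 rad).
Of stick1, stick2, stick3, stick4 only 3 to 4 are there at a start; the rules pass over those that are not, and their reading is None.
Of tin1, tin2 only 1 to 2 are there at a start; the rules pass over those that are not, and their reading is None.
At some moment in a run one of tin1, tin2 may be knocked a few centimetres aside while the robot is not near it.
It also fails if it takes over 210 s, if anything falls off the work surface, if the arm or the gripper's body presses on something with over 40 N, if the wrist force passes 120 N, or if a joint passes its speed limit or range.

## Working session

There is one attempt and no reset: what is moved stays moved. The work goes in short steps, Python scripts to look and compute and a tool call to move; the robot and the scene stay as the last step left them, time stands still between calls to the robot, and variables do not carry over. Pictures are saved under pics/ and viewed, at most 14 in all, crops included, and the job is handed in when it is done.

Besides the shell and the picture viewer there is one more tool, called as a command line: name --argument value ..., lists and objects as JSON in quotes. move_arm: Moves the arm, as the interface text tells. Its arguments: {"type":"object","properties":{"moves":{"type":"array"},"newtons":{"type":"number"}},"required":["moves"]}

```bash
ls; mkdir -p pics; cat > h.py <<'E'
import numpy as np, cv2
from workcell import env
def cam(n):
    c=env.read_camera(n); c['K']=np.array(c['camera_matrix'],float); c['D']=np.array(c['distortion'],float)
    c['R']=cv2.Rodrigues(np.array(c['rvec'],float))[0]; c['t']=np.array(c['tvec'],float).ravel()
    c['C']=-c['R'].T@c['t']; return c
def save(c,name): cv2.imwrite('pics/'+name,cv2.cvtColor(c['pixels'],cv2.COLOR_RGB2BGR))
def ray(c,uv):
    p=cv2.undistortPoints(np.array([[uv]],float),c['K'],c['D'])[0,0]
    d=c['R'].T@np.array([p[0],p[1],1]); return c['C'],d/np.linalg.norm(d)
def onz(c,uv,z):
    C,d=ray(c,uv); return C+d*(z-C[2])/d[2]
def tri(obs):
    A=np.zeros((3,3));b=np.zeros(3)
    for c,uv in obs:
        C,d=ray(c,uv);P=np.eye(3)-np.outer(d,d);A+=P;b+=P@C
    x=np.linalg.solve(A,b)
    return x,[np.linalg.norm((np.eye(3)-np.outer(ray(c,uv)[1],ray(c,uv)[1]))@(x-ray(c,uv)[0])) for c,uv in obs]
def proj(c,X): return cv2.projectPoints(np.array(X,float).reshape(-1,1,3),np.array(c['rvec'],float),c['t'],c['K'],c['D'])[0][:,0]
E
python3 - <<'E'
from h import *
for n in('scene','side','wrist'):
    c=cam(n);save(c,n+'0.png');print(n,c['C'].round(3),c['R'][2].round(2))
s=env.get_state();print(s)
E
```

```text
pics
scene [1.251 0.14  1.245] [-0.52 -0.12 -0.85]
side [ 0.49  -0.993  0.801] [ 0.08  0.82 -0.57]
wrist [0.078 0.576 0.372] [ 0.3  -0.08 -0.95]
{'clock': 0.15, 'joint_pos': array([ 1.15837736e+00,  3.13862758e-01,  4.52502744e-02,  1.30359342e+00,
       -1.92719394e-05,  1.43122175e+00]), 'qvel': array([ 0.00047035, -0.00283807,  0.00297643, -0.00054674, -0.00099708,
       -0.0024275 ]), 'tau': array([ 2.06577526e-03, -4.81063592e+01,  2.98816091e+01,  1.38706685e-02,
       -1.64711287e-04, -1.94850429e-07]), 'tcp_pos': array([0.15479947, 0.55339262, 0.23859809]), 'orientation': array([-1.82787382e-04,  1.35999386e-01,  9.90708671e-01, -6.80739160e-04]), 'wrist_force': array([-0.27849423, -0.07722875, -0.11065402]), 'ft_torque': array([-0.00376998,  0.05273824, -0.05845936]), 'grip_force': 0.0, 'finger_gap': 0.08549007082719813}
```

View pics/scene0.png

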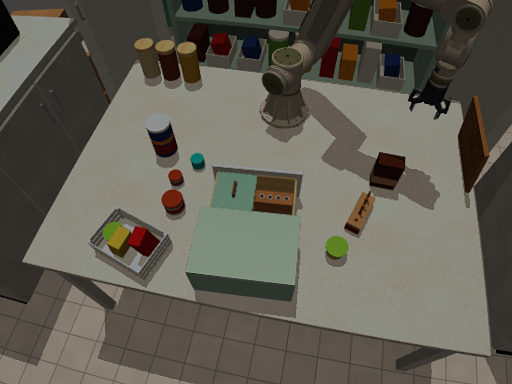

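View pics/side0.png

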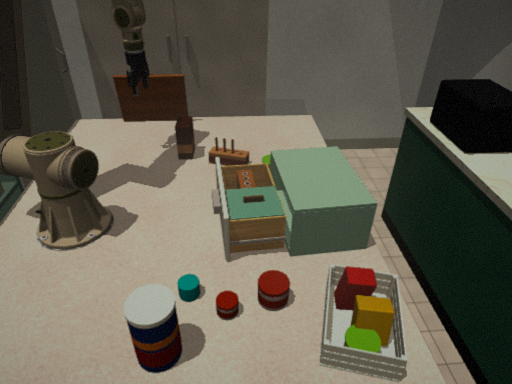

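Scene view: the robot is at the top (284,95). The drawer is open at (257,193), with the cover on the tin bay (233,193) and the tube rack at (273,197). The carton is at (360,213) and the pudding cup at (337,247). The coffee box is at (387,170) and the oats drum at (161,135).

Tin look-alikes in scene: turquoise (197,160), small red (176,177), large red (173,201). There are also tall jars at (147–190,60), and a basket at (130,240) holding a yellow and a red block. No ochre tin is visible, so by the description I choose the small red one. Next is a close crop to check.

```bash
python3 - <<'E'
from h import *
a=cv2.imread('pics/scene0.png');b=cv2.imread('pics/side0.png')
f=lambda i,x,y,w,h,s:cv2.resize(i[y:y+h,x:x+w],None,fx=s,fy=s,interpolation=cv2.INTER_CUBIC)
top=np.hstack([f(a,150,140,150,75,4)[:300,:600], f(a,340,185,50,75,4)])
bot=np.hstack([f(b,170,130,130,75,4), f(b,170,265,70,75,4)])
cv2.imwrite('pics/crop0.png',np.vstack([top,bot]))
E
```

```text
(no output)
```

View pics/crop0.png

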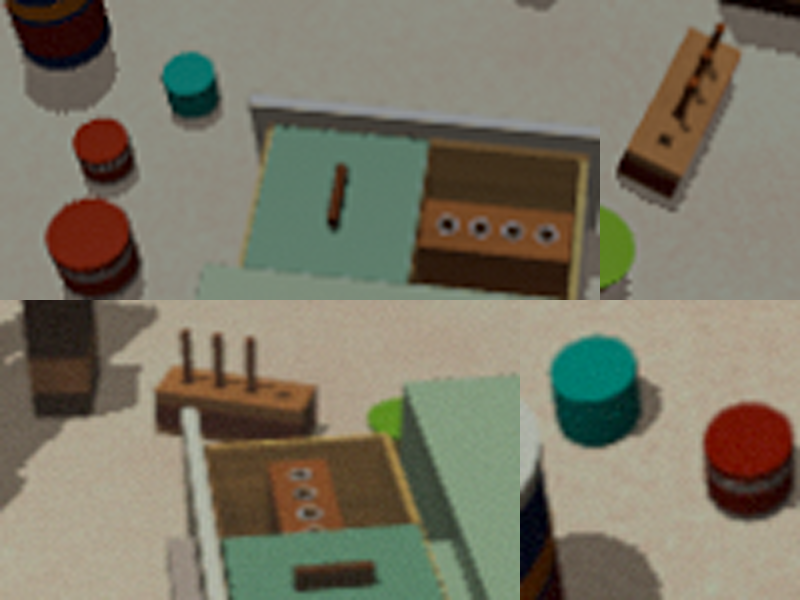

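The crop shows three sticks in the carton, with the empty cell on the far end at scene (356,220). The four tubes are empty at scene (262–286,196–198). The small red tin with the banded side at scene (176,177) is clearly smaller than the one at (173,201), so it is confirmed. Now rough positions.

```bash
python3 - <<'E'
from h import *
S=cam('scene');T=cam('side')
for i,uv in enumerate([(286.5,198.5),(278.25,197.75),(270,197),(261.75,196.25)]): print('tube',i+1,onz(S,uv,.12).round(4))
print('tubes side',[onz(T,(170+x/4,130+(y-300)/4),.12).round(4)[:2] for x,y in((299,474),(304,493),(310,513))])
for uv in[(216.25,138.25),(224.25,139.25),(232.5,140)]: print('stick side',onz(T,uv,.108).round(4))
print('stick scene',onz(S,(369.5,192.5),.108).round(4), tri([(S,(369.5,192)),(T,(216.25,138.25))]))
print('empty',tri([(S,(356.5,220)),(T,(241.25,153.5))]))
print('panel',onz(S,(212.5,165),.165).round(4),onz(S,(300,173.25),.165).round(4))
print('rib',tri([(S,(150+338/4,140+195/4)),(T,(170+335/4,130+275/4))]))
for c in(S,T):
    h=cv2.cvtColor(c['pixels'],cv2.COLOR_RGB2HSV)
    m=(((h[...,0]<8)|(h[...,0]>172))&(h[...,1]>150)&(h[...,2]>70)).astype(np.uint8)
    n,l,st,ce=cv2.connectedComponentsWithStats(m)
    for i in range(1,n):
        if st[i,4]>40: print(st[i],ce[i].round(1),onz(c,ce[i],.046).round(3))
E
```

```text
tube 1 [0.5537 0.0956 0.12  ]
tube 2 [0.5563 0.0659 0.12  ]
tube 3 [0.5589 0.0361 0.12  ]
tube 4 [0.5616 0.0062 0.12  ]
tubes side [array([0.5558, 0.095 ]), array([0.5581, 0.0651]), array([0.5611, 0.0348])]
stick side [0.4589 0.3868 0.108 ]
stick side [0.4907 0.3763 0.108 ]
stick side [0.5234 0.368  0.108 ]
stick scene [0.461 0.393 0.108] (array([0.45807207, 0.39315026, 0.10546559]), [np.float64(0.0009072118444329354), np.float64(0.0009072118444329947)])
empty (array([0.55568941, 0.36167368, 0.05094413]), [np.float64(0.0023461834545615095), np.float64(0.002346183454561489)])
panel [ 0.4909 -0.1929  0.165 ] [0.466  0.1285 0.165 ]
rib (array([ 0.5695765 , -0.09237174,  0.15016223]), [np.float64(0.001572332082976139), np.float64(0.0015723320829761495)])
[211  34  15  10 114] [218.   38.4] [-0.432 -0.431  0.046]
[330  37  10  10  64] [335.1  42.1] [-0.519  0.197  0.046]
[168 170  14  11 114] [174.6 174.9] [ 0.485 -0.368  0.046]
[162 190  20  18 280] [171.5 198.2] [ 0.593 -0.345  0.046]
[127 226  20  21 241] [136.7 235.9] [ 0.773 -0.42   0.046]
[345 267  32  20 499] [360.3 276.4] [ 0.838 -0.318  0.046]
[258 271  32  24 598] [273.3 282.4] [ 0.605 -0.323  0.046]
[216 291  22  19 313] [226.6 299.7] [ 0.483 -0.37   0.046]
```

move_arm --moves '[0.035,-0.018,0,0,0.06,0.07,-0.036,0,0,0.06,0.105,-0.055,0,0,0.06,0.14,-0.073,0,0,0.06,0.175,-0.091,0,0,0.06,0.21,-0.11,0,0,0.06,0.245,-0.128,0,0,0.06,0.28,-0.147,0,0,0.06,0.315,-0.166,0,0,0.06,0.325,-0.173,0,0,0.06,0.325,-0.173,0,0,0.06,0.325,-0.173,0,0,0.06]' --newtons 25

```text
clock: 1.25
tcp_pos: [0.4801, 0.3802, 0.2388]
orientation: [-0.001, 0.137, 0.991, -0.0]
wrist_force: [0.2, 0.1, -0.2]
finger_gap: 0.0603
grip_force: 0.0
```

```bash
python3 - <<'E'
from h import *
c=cam('wrist');save(c,'w1.png');print(c['C'],c['K'],c['D'],env.get_state()['tcp_pos'])
E
```

```text
[0.40378799 0.40258663 0.37274109] [[289.64097114   0.         254.21941138]
 [  0.         289.64097114 186.40178288]
 [  0.           0.           1.        ]] [-0.00595472  0.          0.          0.          0.        ] [0.47917834 0.38090297 0.2390409 ]
```

View pics/w1.png

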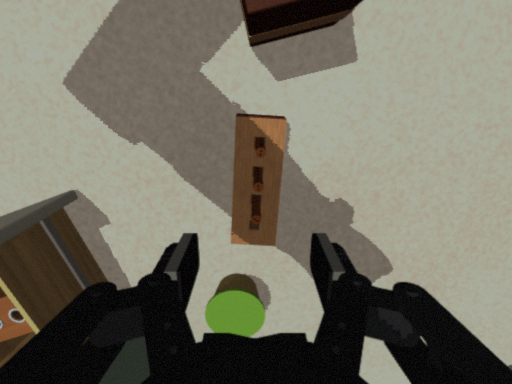

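The wrist view shows the carton upright at (258,180) with three sticks whose tops point down the image (about (260,152), (258,187), (256,222)). The pudding cup lid is at (236,313), the coffee box is at the top, and the drawer is at lower left. I'll take a second, closer view for triangulation.

move_arm --moves '[-0.03,0.01,-0.02,0,0.06,-0.04,0.01,-0.05,0,0.06,-0.04,0.01,-0.05,0,0.06]'

```text
clock: 1.55
tcp_pos: [0.4323, 0.3896, 0.1837]
orientation: [-0.005, 0.134, 0.991, -0.004]
wrist_force: [-1.9, -1.0, -2.1]
finger_gap: 0.0601
grip_force: 0.0
```

```bash
python3 - <<'E'
from h import *
c=cam('wrist');save(c,'w2.png');print(c['C'],env.get_state()['tcp_pos'])
np.savez('w2.npz',**{k:c[k] for k in('K','D','R','t','C','rvec')})
P=[[.459,.388,.108],[.459,.388,.05],[.4907,.378,.108],[.4907,.378,.05],[.5234,.369,.108],[.5234,.369,.05],[.5557,.362,.05]]
print(proj(c,P).round(0).tolist())
u=proj(c,[.5,.378,.08])[0].astype(int)
i=cv2.imread('pics/w2.png');i=i[max(0,u[1]-75):u[1]+75,u[0]-50:u[0]+50];print(u, max(0,u[1]-75))
a=cv2.resize(i,None,fx=4,fy=4,interpolation=cv2.INTER_CUBIC)
j=cv2.imread('pics/w1.png')[105:255,205:305]
cv2.imwrite('pics/crop2.png',np.hstack([a,cv2.resize(j,None,fx=4,fy=4,interpolation=cv2.INTER_CUBIC)[:a.shape[0]]]))
E
```

```text
[0.35717837 0.41224618 0.31817311] [0.43505453 0.39028112 0.18663101]
[[261.0, 232.0], [260.0, 205.0], [259.0, 268.0], [259.0, 236.0], [259.0, 302.0], [259.0, 264.0], [260.0, 291.0]]
[261 259] 184
```

View pics/crop2.png

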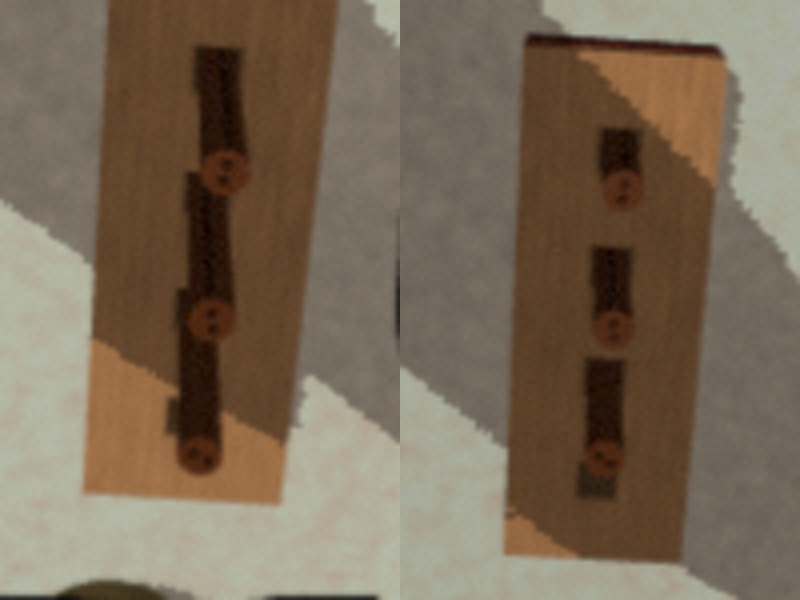

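Both wrist views show three stick tops with the fourth cell empty. In w2 the tops are at (267,226.5), (263.5,263.5) and (260.5,297.5).

```bash
python3 - <<'E'
from h import *
w=dict(np.load('w2.npz'));T=cam('side');c=cam('wrist');st=env.get_state()
print(st['tcp_pos'],c['C'])
for a,b in[((266.9,226.4),(216.25,138.25)),((263.4,263.6),(224.25,139.25)),((260.4,297.4),(232.5,140))]:
    print(onz(w,a,.108).round(4),[np.round(q,4) for q in tri([(w,a),(T,b)])])
q=st['orientation']
from scipy.spatial.transform import Rotation as Ro
Rt=Ro.from_quat([q[1],q[2],q[3],q[0]]).as_matrix()
print('cam in tool',(Rt.T@(c['C']-st['tcp_pos'])).round(4), (c['R']@Rt).round(3).tolist(), 'ytool ang',np.arctan2(Rt[1,1],Rt[0,1]))
# carton edges check at z .05: corner px in w2
print([onz(w,(211+x/4-.4,184+y/4-.4),.05).round(4)[:2] for x,y in((84,492),(281,503))])
E
```

```text
[0.43973118 0.39186586 0.19067523] [0.36152951 0.41340603 0.32304285]
[0.4556 0.3938 0.108 ] [array([0.4581, 0.3936, 0.1042]), array([0.0007, 0.0007])]
[0.4877 0.3824 0.108 ] [array([0.4903, 0.382 , 0.1048]), array([0.0005, 0.0005])]
[0.5195 0.3713 0.108 ] [array([0.5226, 0.371 , 0.1057]), array([0.0011, 0.0011])]
cam in tool [ 0.081  -0.     -0.1325] [[-0.0, 1.0, 0.002], [-0.952, 0.001, -0.307], [-0.307, -0.002, 0.952]] ytool ang 1.2999634037693135
[array([0.5678, 0.3256]), array([0.5857, 0.378 ])]
```

move_arm --moves '[0.04,-0.01,-0.02,-0.03,0.05,0.081,-0.02,-0.02,-0.067,0.05,0.081,-0.02,-0.02,-0.067,0.05,0.081,-0.02,-0.06,-0.067,0.05,0.081,-0.02,-0.1,-0.067,0.05,0.081,-0.02,-0.1,-0.067,0.05,0.081,-0.02,-0.1,-0.067,0.0,0.081,-0.02,-0.1,-0.067,0.0,0.081,-0.02,-0.1,-0.067,0.0,0.081,-0.02,-0.1,-0.067,0.0,0.081,-0.02,-0.1,-0.067,0.0]' --newtons 25

```text
clock: 2.62
tcp_pos: [0.5228, 0.3716, 0.0929]
orientation: [0.002, 0.169, 0.986, 0.001]
wrist_force: [-1.2, -2.0, 6.6]
finger_gap: 0.0088
grip_force: 24.4
```

move_arm --moves '[0,0,0.04,0,0,0,0,0.08,0,0,0,0,0.12,0,0,0,0,0.16,0,0,0,0,0.19,0,0,0.005,-0.037,0.19,-0.115,0,0.01,-0.074,0.19,-0.23,0,0.014,-0.111,0.19,-0.345,0,0.018,-0.148,0.19,-0.46,0,0.023,-0.185,0.19,-0.575,0,0.027,-0.222,0.19,-0.69,0,0.031,-0.26,0.19,-0.805,0]'

```text
clock: 3.62
tcp_pos: [0.5522, 0.1094, 0.2814]
orientation: [0.001, 0.544, 0.839, 0.001]
wrist_force: [0.0, -0.8, -0.5]
finger_gap: 0.009
grip_force: 24.9
```

move_arm --moves '[0.004,-0.037,0,-0.115,0,0.008,-0.074,0,-0.23,0,0.008,-0.074,0,-0.345,0,0.008,-0.074,0,-0.345,0,0.008,-0.074,0,-0.345,0]'

```text
clock: 4.03
tcp_pos: [0.5602, 0.0366, 0.2807]
orientation: [0.001, 0.677, 0.736, 0.001]
wrist_force: [-0.8, 0.0, 0.2]
finger_gap: 0.0084
grip_force: 24.9
```

```bash
python3 - <<'E'
from h import *
c=cam('wrist');save(c,'w3.png');s=env.get_state();print(c['C'],s['tcp_pos'],s['orientation'],s['finger_gap'])
np.savez('w3.npz',**{k:c[k] for k in('K','D','R','t','C','rvec')})
E
```

```text
[0.55343991 0.11663699 0.41455415] [0.5600328  0.03730852 0.28044033] [5.70388795e-04 6.76550850e-01 7.36395388e-01 6.73705400e-04] 0.008868581646853287
```

View pics/w3.png

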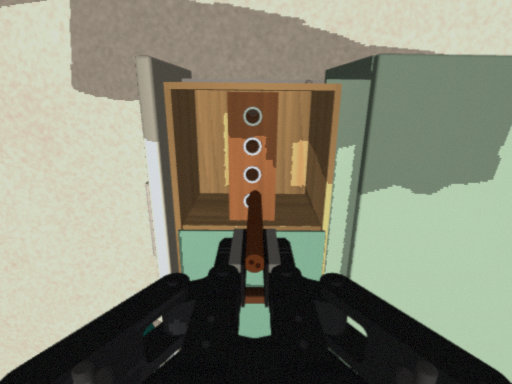

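View: the tube mouths are at (252,117), (252,146), (252,174) and (249,201, partly hidden). The held stick runs from (255,262) at its top to (255,193) at its lower end, and the cover edge is at row 230. I'll measure the rims.

```bash
cat > meas.py <<'E'
from h import *
def rims(c,z=.12):
    # pale rim blobs inside the rack
    p=c['pixels'].astype(int); m=((p.max(2)-p.min(2)<45)&(p.mean(2)>95)).astype(np.uint8)
    n,l,st,ce=cv2.connectedComponentsWithStats(m); out=[]
    for i in range(1,n):
        if 30<st[i,4]<400 and 9<=st[i,2]<=32 and 8<=st[i,3]<=32:
            pts=np.argwhere(l==i)[:,::-1].astype(np.float32)
            e=cv2.minEnclosingCircle(pts); h=cv2.fitEllipse(cv2.convexHull(pts)) if len(cv2.convexHull(pts))>=5 else None
            out.append((h[0],st[i].tolist(),onz(c,h[0],z).round(4)) if h else (e[0],st[i].tolist()))
    return out
E
python3 - <<'E'
from meas import *
c=dict(np.load('w3.npz'));c['pixels']=cv2.cvtColor(cv2.imread('pics/w3.png'),cv2.COLOR_BGR2RGB)
for r in rims(c): print(r)
S=cam('scene')
print([np.round(q,4) for q in tri([(c,(252,146)),(S,(278.25-.4,197.75-.4))])])
# stick axis
p=c['pixels'].astype(int)
print(p[190:200,244:268].sum(2))
for r in range(186,258,6):
    row=p[r,225:285]; print(r,''.join('#' if (x[0]>1.9*x[2] and x.sum()<170 ) else '.' for x in row))
E
```

```text
((252.3002166748047, 115.82476806640625), [243, 106, 20, 20, 154], array([0.554 , 0.0944, 0.12  ]))
((252.1017608642578, 145.87576293945312), [243, 137, 19, 19, 143], array([0.5562, 0.0645, 0.12  ]))
((251.91632080078125, 174.05894470214844), [243, 166, 18, 17, 133], array([0.5584, 0.0347, 0.12  ]))
((254.53909301757812, 277.19720458984375), [246, 270, 18, 16, 113], array([ 0.5717, -0.0921,  0.12  ]))
((157.50048828125, 321.1025085449219), [153, 316, 10, 11, 54], array([ 0.455 , -0.1668,  0.12  ]))
((356.0160217285156, 325.656982421875), [347, 316, 20, 20, 134], array([ 0.7063, -0.1538,  0.12  ]))
[array([0.556 , 0.0645, 0.1217]), array([0.0002, 0.0002])]
[[341 347 351 335 340 337 331 321 292 218 194 175 202 272 299 304 307 308
  314 322 325 326 324 319]
 [331 344 346 344 341 336 301 247 184 127  98  91  93 137 210 284 300 316
  309 317 321 326 327 325]
 [339 339 346 349 340 307 230 132 102  95  83  75  65  81 119 192 287 309
  302 323 325 329 328 328]
 [342 340 347 367 382 302 153  85  96  89  99  95  76  85  86 136 222 289
  308 311 325 326 326 329]
 [338 329 363 435 526 394 167  8
[... 654 characters left out ...]
................########..........................
198 .......................#############........................
204 .......................#############................##.#..##
210 .......................##############.......................
216 .......................##############.......................
222 .....................#################......................
228 ......................################......................
234 .....................#################......................
240 ....#................##################.....................
246 .....................##################.....................
252 ....................###################.....................
```

```bash
python3 - <<'E'
from h import *
c=dict(np.load('w3.npz'))
for uv,z in(((254.7,190.6),.1915),((254.7,190.6),.188),((255,262),.2955)): print(z,onz(c,uv,z))
print(proj(c,[[.5600,.0373,.2955],[.56,.0373,.1915],[.56,.0413,.1915],[.56,.0423,.2955]]))
E
```

```text
0.1915 [0.56054579 0.04084778 0.1915    ]
0.188 [0.56065729 0.03965855 0.188     ]
0.2955 [0.56032598 0.0406737  0.2955    ]
[[253.72855057 268.09294876]
 [253.67507953 194.64309533]
 [254.07711999 190.02348471]
 [254.59714791 258.95696748]]
```

move_arm --moves '[-0.002,-0.002,-0.035,0,0,-0.002,-0.002,-0.06,0,0,-0.002,-0.002,-0.06,0,0,-0.002,-0.002,-0.07,0,0,-0.002,-0.002,-0.085,0,0,-0.002,-0.002,-0.1,0,0,-0.002,-0.002,-0.1,0,0]'

```text
clock: 4.72
tcp_pos: [0.5575, 0.0353, 0.1782]
orientation: [-0.0, 0.677, 0.736, -0.001]
wrist_force: [0.0, -0.9, -0.9]
finger_gap: 0.0087
grip_force: 24.9
```

move_arm --moves '[0,0,-0.02,0,0,0,0,-0.04,0,0,0,0,-0.044,0,0,0,0,-0.044,0,0,0,0,-0.044,0,0.025,0,0,-0.044,0,0.025,0,0,-0.044,0,0.025,0,0,-0.01,0,0.025,0,0,0.01,0,0.025,0,0,0.01,0,0,0,0,0.01,0,0,0,0,0.01,0,0]'

```text
clock: 5.72
tcp_pos: [0.5579, 0.035, 0.1894]
orientation: [0.0, 0.678, 0.735, 0.0]
wrist_force: [-0.3, -0.0, -0.1]
finger_gap: -0.0003
grip_force: 0.0
```

```bash
python3 - <<'E'
from h import *
c=cam('wrist');save(c,'w4.png');s=env.get_state();print(s['tcp_pos'],s['finger_gap'],s['wrist_force'])
np.savez('w4.npz',**{k:c[k] for k in('K','D','R','t','C','rvec')})
print(proj(c,[[.5584,.0347,.134],[.5584,.0347,.150],[.5584,.0347,.12],[.5562,.0645,.12]]))
S=cam('scene');T=cam('side');save(S,'s4.png')
E
```

```text
[0.55744966 0.03499546 0.18870795] -0.0003225266962000685 [-0.05369036 -0.4129448   0.2712956 ]
[[254.70917133 212.14612652]
 [254.75310985 221.76180174]
 [254.67574639 204.83199966]
 [254.9683629  166.25391171]]
```

View pics/w4.png

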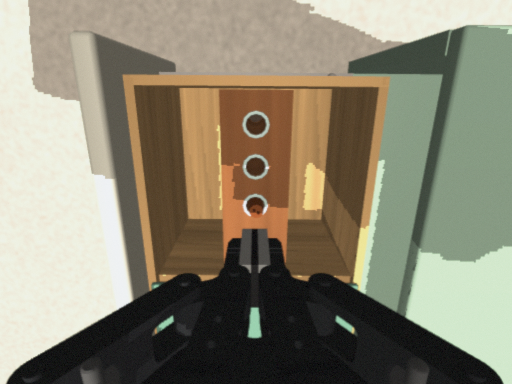

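The picture shows the stick in tube 3 with its top at (257,212), where a fully seated stick (z = 134 mm) should project at row 212. Tubes 2 and 1 are empty at (256,167) and (256,124). I'll give it a light confirming push and then fetch the next stick.

move_arm --moves '[0,0,-0.035,0,0,0,0,-0.048,0,0,0,0,-0.049,0,0,0,0,-0.01,0,0,0,0,0.03,0,0,-0.008,0.037,0.03,0.115,0.05,-0.016,0.074,0.03,0.23,0.05,-0.024,0.111,0.03,0.345,0.05,-0.031,0.148,0.03,0.46,0.05,-0.038,0.185,0.03,0.575,0.05,-0.045,0.222,0.03,0.69,0.05,-0.053,0.26,0.03,0.805,0.05]'

```text
clock: 6.87
tcp_pos: [0.504, 0.2962, 0.2184]
orientation: [-0.0, 0.333, 0.943, -0.0]
wrist_force: [1.0, -0.8, 0.4]
finger_gap: 0.0499
grip_force: 0.0
```

move_arm --moves '[-0.006,0.035,0,0.115,0.05,-0.012,0.07,-0.03,0.23,0.05,-0.016,0.087,-0.05,0.345,0.05,-0.016,0.087,-0.06,0.345,0.05,-0.016,0.087,-0.1,0.345,0.05,-0.016,0.087,-0.13,0.345,0.05,-0.016,0.087,-0.13,0.345,0.05,-0.016,0.087,-0.13,0.345,0,-0.016,0.087,-0.13,0.345,0,-0.016,0.087,-0.13,0.345,0,-0.016,0.087,-0.13,0.345,0]'

```text
clock: 7.78
tcp_pos: [0.4905, 0.3821, 0.0919]
orientation: [0.002, 0.169, 0.986, 0.001]
wrist_force: [-0.0, -1.5, 2.7]
finger_gap: 0.009
grip_force: 25.4
```

move_arm --moves '[0,0,0.04,0,0,0,0,0.08,0,0,0,0,0.12,0,0,0,0,0.16,0,0,0,0,0.19,0,0,0.008,-0.037,0.19,-0.115,0,0.016,-0.074,0.19,-0.23,0,0.024,-0.111,0.19,-0.345,0,0.031,-0.148,0.19,-0.46,0,0.039,-0.185,0.19,-0.575,0,0.047,-0.222,0.19,-0.69,0,0.055,-0.26,0.19,-0.805,0]'

```text
clock: 8.78
tcp_pos: [0.5444, 0.1201, 0.2814]
orientation: [0.001, 0.544, 0.839, 0.001]
wrist_force: [0.9, 0.4, -0.3]
finger_gap: 0.0087
grip_force: 24.9
```

move_arm --moves '[0.006,-0.03,0,-0.115,0,0.012,-0.057,0,-0.23,0,0.012,-0.057,0,-0.345,0,0.012,-0.057,0,-0.345,0,0.012,-0.057,0,-0.345,0]'

```text
clock: 9.2
tcp_pos: [0.5562, 0.0644, 0.2807]
orientation: [0.001, 0.677, 0.736, 0.001]
wrist_force: [-0.6, 0.4, -0.4]
finger_gap: 0.0088
grip_force: 24.9
```

```bash
cat >> meas.py <<'E'
def tip(c):
    p=c['pixels'].astype(int); m=((p[...,0]>1.5*p[...,2])&(p.sum(2)<185)).astype(np.uint8)
    for r in range(186,212,2): print(r,''.join('#' if v else '.' for v in m[r,235:275]))
E
python3 - <<'E'
from meas import *
c=cam('wrist');save(c,'w5.png');s=env.get_state();t=s['tcp_pos'];print(t,s['finger_gap'])
for r in rims(c): print(r)
tip(c)
zb=t[2]-.089;print(proj(c,[[t[0],t[1],zb],[t[0],t[1]+.004,zb]]))
i=cv2.imread('pics/w5.png')[90:290,180:330];cv2.imwrite('pics/crop5.png',cv2.resize(i,None,fx=3,fy=3,interpolation=2))
E
```

```text
[0.55602817 0.06503005 0.28042406] 0.009175584734259811
((254.06382751464844, 143.88449096679688), [245, 135, 19, 19, 143], array([0.554 , 0.0945, 0.12  ]))
((253.9879913330078, 172.40255737304688), [245, 164, 19, 18, 129], array([0.5564, 0.0645, 0.12  ]))
((154.27947998046875, 323.771728515625), [146, 316, 17, 16, 111], array([ 0.4468, -0.1435,  0.12  ]))
((356.066650390625, 325.5479431152344), [347, 317, 20, 19, 134], array([ 0.7022, -0.1258,  0.12  ]))
((253.95960998535156, 329.4038391113281), [239, 324, 32, 14, 131], array([ 0.5733, -0.1421,  0.12  ]))
186 ........................................
188 ........................................
190 ....................#...................
192 .................#######................
194 ................##########..............
196 ...............############.............
198 ..............############..............
200 ..............############..............
202 ..............#############.............
204 ...............############.............
206 ..............#############.............
208 ..............#############.............
210 .............##############.............
[[253.70343868 194.74083746]
 [254.10426137 190.12204492]]
```

move_arm --moves '[0,0,-0.035,0,0,0,0,-0.06,0,0,0,0,-0.07,0,0,0,0,-0.085,0,0,0,0,-0.1,0,0,0,0,-0.12,0,0,0,0,-0.12,0,0]'

```text
clock: 9.83
tcp_pos: [0.5547, 0.0649, 0.157]
orientation: [-0.001, 0.677, 0.736, -0.002]
wrist_force: [1.4, -3.1, -1.9]
finger_gap: 0.0088
grip_force: 24.9
```

move_arm --moves '[0,0,-0.015,0,0,0,0,-0.024,0,0,0,0,-0.024,0,0.025,0,0,-0.024,0,0.025,0,0,-0.024,0,0.025,0,0,0.01,0,0.025,0,0,0.03,0,0.025,0,0,0.03,0,0,0,0,0.03,0,0,0,0,0.03,0,0,0,0,-0.005,0,0,0,0,-0.018,0,0]'

```text
clock: 10.83
tcp_pos: [0.5559, 0.0649, 0.1402]
orientation: [0.0, 0.678, 0.735, 0.0]
wrist_force: [-2.7, -0.5, 94.4]
finger_gap: -0.0002
grip_force: 47.8
```

move_arm --moves '[0,0,0.02,0,0,0,0,0.05,0,0,0,0,0.078,0,0,-0.008,0.037,0.078,0.115,0.05,-0.016,0.074,0.078,0.23,0.05,-0.024,0.111,0.078,0.345,0.05,-0.032,0.148,0.078,0.46,0.05,-0.041,0.185,0.078,0.575,0.05,-0.05,0.222,0.078,0.69,0.05,-0.059,0.26,0.078,0.805,0.05]'

```text
clock: 11.67
tcp_pos: [0.4955, 0.3261, 0.218]
orientation: [-0.001, 0.333, 0.943, -0.001]
wrist_force: [0.5, -1.6, -0.4]
finger_gap: 0.0498
grip_force: 0.0
```

```bash
python3 - <<'E'
from h import *
c=cam('wrist');save(c,'w6.png');s=env.get_state();print(s['tcp_pos'],s['wrist_force'])
print(proj(c,[[.5562,.0645,.134],[.5584,.0347,.134],[.457,.3935,.108]]).round(1).tolist())
S=cam('scene');save(S,'s6.png');T=cam('side');save(T,'t6.png')
a=cv2.imread('pics/s6.png')[150:225,200:310];b=cv2.imread('pics/t6.png')[130:205,180:290]
cv2.imwrite('pics/crop6.png',np.vstack([cv2.resize(x,None,fx=4,fy=4,interpolation=2) for x in(a,b)]))
E
```

```text
[0.49346161 0.33257474 0.21780188] [0.01040399 2.26488365 0.47992084]
[[93.5, 390.0], [76.3, 404.1], [288.3, 102.3]]
```

View pics/crop6.png

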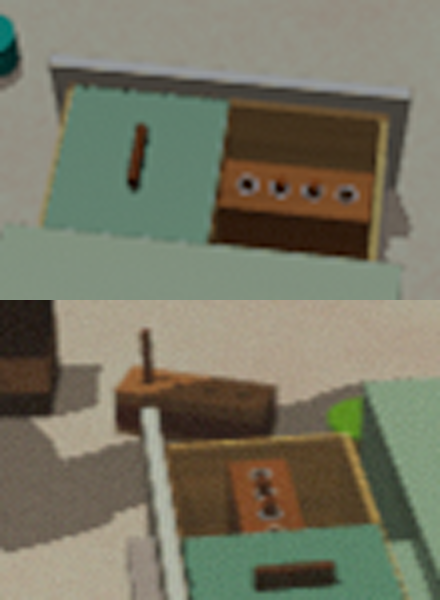

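The crops show two sticks seated flush in tubes 2 and 3 (dark ends at (280,188) and (314,190) in the top crop). The drawer has not moved, and one stick is left in the carton. Fetching the last stick.

move_arm --moves '[-0.02,0.034,0,0.115,0.05,-0.04,0.0685,-0.03,0.23,0.05,-0.04,0.0685,-0.05,0.345,0.05,-0.04,0.0685,-0.06,0.345,0.05,-0.04,0.0685,-0.1,0.345,0.05,-0.04,0.0685,-0.13,0.345,0.05,-0.04,0.0685,-0.13,0.345,0.05,-0.04,0.0685,-0.13,0.345,0,-0.04,0.0685,-0.13,0.345,0,-0.04,0.0685,-0.13,0.345,0,-0.04,0.0685,-0.13,0.345,0]'

```text
clock: 12.73
tcp_pos: [0.4586, 0.3934, 0.0919]
orientation: [0.002, 0.17, 0.985, 0.001]
wrist_force: [-0.6, -1.8, 3.8]
finger_gap: 0.0092
grip_force: 25.1
```

move_arm --moves '[0,0,0.04,0,0,0,0,0.08,0,0,0,0,0.12,0,0,0,0,0.16,0,0,0,0,0.19,0,0,0.012,-0.035,0.19,-0.115,0,0.024,-0.07,0.19,-0.23,0,0.036,-0.105,0.19,-0.345,0,0.048,-0.14,0.19,-0.46,0,0.06,-0.175,0.19,-0.575,0,0.071,-0.21,0.19,-0.69,0,0.082,-0.245,0.19,-0.805,0]'

```text
clock: 13.73
tcp_pos: [0.5396, 0.1466, 0.2812]
orientation: [0.001, 0.544, 0.839, 0.001]
wrist_force: [0.7, -0.0, -0.1]
finger_gap: 0.0086
grip_force: 24.8
```

move_arm --moves '[0.01,-0.03,0,-0.115,0,0.015,-0.054,0,-0.23,0,0.015,-0.054,0,-0.345,0,0.015,-0.054,0,-0.345,0,0.015,-0.054,0,-0.345,0]'

```text
clock: 14.15
tcp_pos: [0.5542, 0.094, 0.2806]
orientation: [0.001, 0.677, 0.736, 0.001]
wrist_force: [-0.0, 0.2, -0.3]
finger_gap: 0.0088
grip_force: 24.8
```

```bash
python3 - <<'E'
from meas import *
c=cam('wrist');save(c,'w7.png');s=env.get_state();t=s['tcp_pos'];print(t,s['finger_gap'])
for r in rims(c)[:3]: print(r)
tip(c)
zb=t[2]-.089;print(proj(c,[[t[0],t[1],zb],[t[0],t[1]+.004,zb]]))
E
```

```text
[0.55405163 0.09458051 0.28037998] 0.008830073961669491
((253.73252868652344, 172.0279541015625), [245, 164, 18, 17, 133], array([0.5541, 0.0945, 0.12  ]))
((152.74917602539062, 325.3020935058594), [142, 316, 21, 20, 140], array([ 0.4428, -0.1164,  0.12  ]))
((355.8987731933594, 325.36663818359375), [347, 316, 20, 20, 134], array([ 0.6999, -0.0958,  0.12  ]))
186 ........................................
188 ........................................
190 ...................###..................
192 ................#########...............
194 ................##########..............
196 ..............#############.............
198 ..............############..............
200 ..............############..............
202 ..............#############.............
204 ..............#############.............
206 ..............#############.............
208 ..............#############.............
210 .............##############.............
[[253.72199735 194.82323717]
 [254.12315348 190.20484806]]
```

Aligned with tube 1, so I'll insert it. The confirming push is lighter this time.

move_arm --moves '[0,0,-0.035,0,0,0,0,-0.06,0,0,0,0,-0.07,0,0,0,0,-0.085,0,0,0,0,-0.1,0,0,0,0,-0.12,0,0,0,0,-0.12,0,0]'

```text
clock: 14.78
tcp_pos: [0.5525, 0.0943, 0.1569]
orientation: [-0.001, 0.677, 0.736, -0.002]
wrist_force: [1.6, -2.5, -2.0]
finger_gap: 0.009
grip_force: 24.8
```

move_arm --moves '[0,0,-0.015,0,0,0,0,-0.024,0,0,0,0,-0.024,0,0.025,0,0,-0.024,0,0.025,0,0,-0.024,0,0.025,0,0,0.01,0,0.025,0,0,0.03,0,0.025,0,0,0.03,0,0,0,0,0.03,0,0,0,0,0.03,0,0,0,0,-0.005,0,0,0,0,-0.014,0,0]'

```text
clock: 15.78
tcp_pos: [0.5517, 0.0943, 0.1414]
orientation: [-0.002, 0.678, 0.735, -0.002]
wrist_force: [-3.6, -0.2, 36.6]
finger_gap: 0.0
grip_force: 22.2
```

move_arm --moves '[0,0,0.03,0,0,0,0,0.074,0,0,0.003,-0.04,0.074,0,0,0.006,-0.08,0.074,0,0,0.009,-0.12,0.074,0,0,0.012,-0.16,0.074,0,0,0.015,-0.2,0.074,0,0,0.017,-0.235,0.074,0,0,0.017,-0.235,0.074,0,0,0.017,-0.235,0.074,0,0]'

```text
clock: 16.62
tcp_pos: [0.57, -0.1424, 0.2178]
orientation: [-0.002, 0.679, 0.734, -0.0]
wrist_force: [-1.2, -0.0, 0.5]
finger_gap: -0.0003
grip_force: 0.0
```

```bash
python3 - <<'E'
from h import *
c=cam('wrist');save(c,'w8.png');s=env.get_state();print(s['tcp_pos'],s['wrist_force'])
print(proj(c,[[.5573,.0496,.159],[.5676,-.09,.159],[.554,.0944,.134],[.5562,.0645,.134],[.5584,.0347,.134]]).round(1).tolist())
E
```

```text
[ 0.56997556 -0.14096898  0.21809486] [ 0.26199688 -0.36776374 -0.14516902]
[[258.1, -134.5], [256.7, 136.6], [258.2, -204.2], [257.9, -135.3], [257.6, -73.2]]
```

View pics/w8.png

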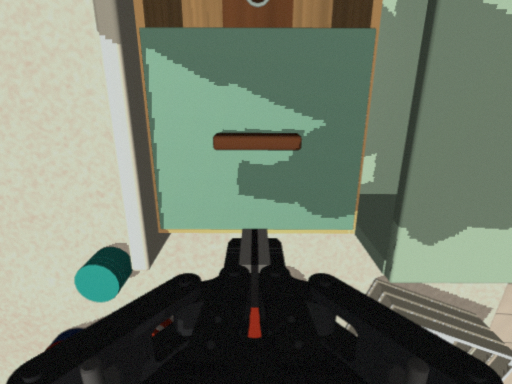

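The view shows the cover with its rib at (257,143), closed fingertips on its right side, and the turquoise tin at (104,275). I'll lower behind the rib and push it left.

move_arm --moves '[0,0,-0.035,0,0,0,0,-0.064,0,0,0,0,-0.064,0,0,-0.002,0.02,-0.064,0,0,-0.003,0.04,-0.064,0,0,-0.005,0.065,-0.064,0,0,-0.007,0.09,-0.064,0,0,-0.009,0.115,-0.064,0,0,-0.01,0.14,-0.064,0,0,-0.012,0.16,-0.064,0,0,-0.012,0.16,-0.064,0,0]'

```text
clock: 17.58
tcp_pos: [0.5579, 0.0238, 0.1566]
orientation: [-0.001, 0.676, 0.737, 0.0]
wrist_force: [-0.7, 0.6, -0.3]
finger_gap: -0.0002
grip_force: 0.0
```

move_arm --moves '[-0.001,0.006,0,0,0,-0.001,0.012,0,0,0,-0.001,0.015,0,0,0,-0.001,0.015,0,0,0]'

```text
clock: 17.92
tcp_pos: [0.5579, 0.0325, 0.1561]
orientation: [0.002, 0.678, 0.735, -0.002]
wrist_force: [-1.8, -5.8, 4.1]
finger_gap: 0.0
grip_force: 3.1
```

move_arm --moves '[0,0.002,0,0,0,0,0.002,0,0,0]'

```text
clock: 18.08
tcp_pos: [0.558, 0.0326, 0.1562]
orientation: [0.003, 0.679, 0.734, -0.003]
wrist_force: [-2.6, -11.9, 3.7]
finger_gap: -0.0001
grip_force: 5.8
```

move_arm --moves '[0,-0.01,0,0,0,0,-0.02,0.04,0,0.02,0,-0.05,0.08,0,0.05,0,-0.08,0.12,0,0.08,-0.01,-0.12,0.12,0,0.085,-0.02,-0.16,0.12,0,0.085,-0.03,-0.2,0.12,0,0.085,-0.03,-0.2,0.12,0,0.085]'

```text
clock: 18.75
tcp_pos: [0.5269, -0.1691, 0.2759]
orientation: [0.001, 0.68, 0.733, -0.0]
wrist_force: [-0.1, -0.3, -0.3]
finger_gap: 0.0831
grip_force: 0.0
```

```bash
python3 - <<'E'
from h import *
s=env.get_state();print(s['tcp_pos'],s['wrist_force'])
C={n:cam(n) for n in('scene','side')}
for n,c in C.items():
    save(c,n+'9.png')
    h=cv2.cvtColor(c['pixels'],cv2.COLOR_RGB2HSV)
    for nm,m in(('red',((h[...,0]<8)|(h[...,0]>172))&(h[...,1]>150)&(h[...,2]>60)),('turq',(abs(h[...,0].astype(int)-88)<8)&(h[...,1]>150)&(h[...,2]>50)),('drumtop',(h[...,1]<40)&(h[...,2]>165))):
        k,l,st,ce=cv2.connectedComponentsWithStats(m.astype(np.uint8))
        for i in range(1,k):
            P=onz(c,ce[i],.046 if nm!='drumtop' else .171)
            if st[i,4]>60 and .2<P[0]<.9 and -.6<P[1]<-.15: print(n,nm,st[i],ce[i].round(1),P.round(3))
w=cam('wrist');save(w,'w9.png')
np.savez('w9.npz',**{k:w[k] for k in('K','D','R','t','C','rvec')})
a=cv2.imread('pics/scene9.png')[110:225,140:310];b=cv2.imread('pics/side9.png')[160:360,120:310]
a=cv2.resize(a,None,fx=2.4,fy=2.4,interpolation=2);b=cv2.resize(b,(400,420))
o=np.zeros((560,810,3),np.uint8);o[:276,:408]=a;o[:420,410:810]=b;w_=cv2.imread('pics/w9.png');o[280:560,:373]=cv2.resize(w_,(373,280));cv2.imwrite('pics/m9.png',o[:,:800])
E
```

```text
[ 0.52693391 -0.16914199  0.27589455] [-0.07081195 -0.31085847 -0.3161131 ]
scene red [163 160  14  11 114] [169.8 165.4] [ 0.442 -0.403  0.046]
scene red [162 190  20  18 285] [171.5 198.4] [ 0.594 -0.344  0.046]
scene red [127 226  20  21 245] [136.8 236. ] [ 0.774 -0.419  0.046]
scene turq [191 153  12  11 108] [196.7 158.4] [ 0.386 -0.303  0.046]
side red [335 267  42  41 938] [354.2 282.8] [ 0.815 -0.339  0.046]
side red [258 271  31  26 623] [273.2 282.8] [ 0.604 -0.325  0.046]
side red [199 303  23  21 361] [209.7 313. ] [ 0.442 -0.407  0.046]
side turq [178 274  21  27 381] [187.2 285.7] [ 0.383 -0.319  0.046]
side drumtop [192 216  30  30 293] [208.  229.8] [ 0.442 -0.25   0.171]
side drumtop [374 270  59  97 475] [410.  333.2] [ 0.83  -0.577  0.171]
side drumtop [ 123  283   56   41 1665] [148.9 303.2] [ 0.327 -0.471  0.171]
side drumtop [324 287  28  61 655] [337.9 325.1] [ 0.698 -0.55   0.171]
side drumtop [205 337  23  15  93] [214.7 345.1] [ 0.46  -0.575  0.171]
```

View pics/m9.png

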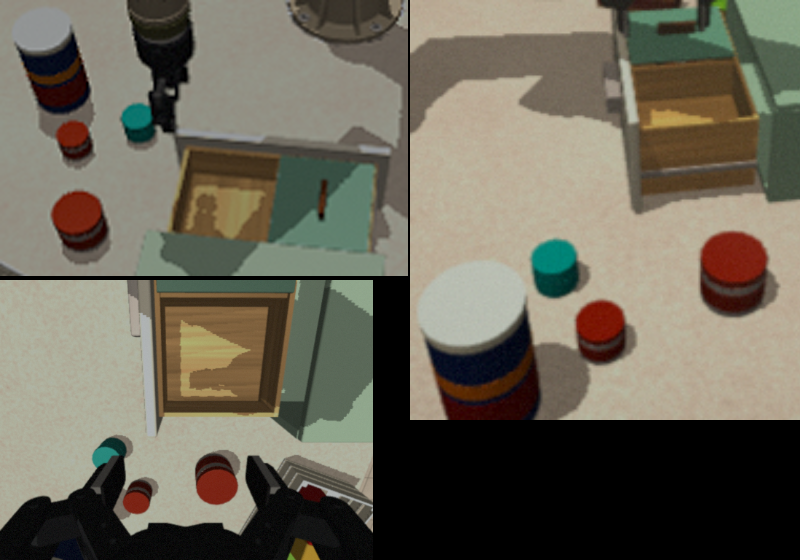

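The tin has been knocked from (0.484,−0.369) to about (0.442,−0.405). The montage shows the cover fully left and the tin bay open and empty. The small red tin is at scene crop (74,140), side crop (601,330), with the oats drum and the turquoise tin each about 55 mm clear of it. I'll move above it with the closing axis kept away from both.

move_arm --moves '[-0.012,-0.035,0,-0.1,0.085,-0.024,-0.07,0,-0.2,0.085,-0.036,-0.105,0,-0.3,0.085,-0.048,-0.14,0,-0.345,0.085,-0.06,-0.175,0,-0.345,0.085,-0.074,-0.21,0,-0.345,0.085,-0.086,-0.2415,-0.02,-0.345,0.085,-0.086,-0.2415,-0.05,-0.345,0.085,-0.086,-0.2415,-0.05,-0.345,0.085,-0.086,-0.2415,-0.05,-0.345,0.085]'

```text
clock: 19.73
tcp_pos: [0.4417, -0.403, 0.2236]
orientation: [-0.003, 0.794, 0.608, 0.0]
wrist_force: [0.2, 0.7, 0.1]
finger_gap: 0.085
grip_force: 0.0
```

```bash
python3 - <<'E'
from h import *
w=cam('wrist');save(w,'w10.png');t=env.get_state()['tcp_pos'];print(t)
def blobs(c,v=60):
    h=cv2.cvtColor(c['pixels'],cv2.COLOR_RGB2HSV);m=((h[...,0]<8)|(h[...,0]>172))&(h[...,1]>150)&(h[...,2]>v)
    k,l,st,ce=cv2.connectedComponentsWithStats(m.astype(np.uint8));return [(st[i],ce[i],l==i) for i in range(1,k) if st[i,4]>60]
for st,ce,m in blobs(w):
    print(st,ce.round(1),onz(w,ce,.046).round(4))
S=cam('scene');T=cam('side')
print([(st.tolist(),onz(c,ce,.046).round(3)) for c in(S,T) for st,ce,m in blobs(c) if 150<ce[0]<250 and ce[1]>150])
cv2.imwrite('pics/w10c.png',cv2.resize(cv2.imread('pics/w10.png'),(512,384)))
E
```

```text
[ 0.44259788 -0.40353457  0.22552554]
[ 360   19   85   91 6039] [401.9  63.8] [ 0.6107 -0.3367  0.046 ]
[ 231  145   49   49 1875] [255.  168.5] [ 0.4417 -0.4024  0.046 ]
[([164, 160, 13, 11, 113], array([ 0.442, -0.403,  0.046])), ([162, 190, 20, 17, 269], array([ 0.592, -0.345,  0.046])), ([199, 303, 23, 21, 369], array([ 0.442, -0.407,  0.046]))]
```

View pics/w10c.png

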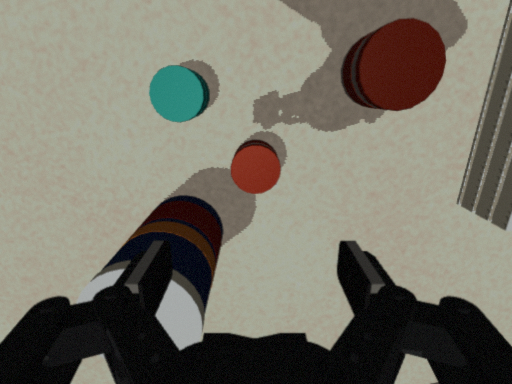

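The close view shows the small red tin at (255,168), about 56 mm across and clearly smaller than the turquoise one and the big red one at (402,64). The drum is at lower left and stays clear. Grasping it.

move_arm --moves '[0,0.002,-0.04,0,0.085,0,0.002,-0.08,0,0.085,0,0.002,-0.12,0,0.085,0,0.002,-0.16,0,0.085,0,0.002,-0.19,0,0.085,0,0.002,-0.207,0,0.085,0,0.002,-0.207,0,0.085,0,0.002,-0.207,0,0.04,0,0.002,-0.207,0,0.04,0,0.002,-0.207,0,0.04,0,0.002,-0.207,0,0.04]' --newtons 40

```text
clock: 20.8
tcp_pos: [0.4438, -0.4048, 0.0214]
orientation: [0.003, 0.794, 0.608, 0.0]
wrist_force: [1.2, 0.7, 7.3]
finger_gap: 0.0554
grip_force: 43.0
```

move_arm --moves '[0,0,0.03,0,0.04,0,0,0.07,0,0.04,0,0,0.11,0,0.04,0,0,0.15,0,0.04,0,0,0.19,0,0.04,0,0,0.22,0,0.04,0.013,0.032,0.22,0.05,0.04,0.027,0.066,0.22,0.1,0.04,0.041,0.1,0.22,0.15,0.04,0.055,0.134,0.22,0.2,0.04,0.069,0.168,0.22,0.25,0.04,0.083,0.202,0.22,0.3,0.04]'

```text
clock: 21.8
tcp_pos: [0.5254, -0.1997, 0.2396]
orientation: [0.001, 0.694, 0.72, 0.0]
wrist_force: [0.5, -0.4, -1.2]
finger_gap: 0.055
grip_force: 43.3
```

move_arm --moves '[0.014,0.035,0,0.036,0.04,0.028,0.07,0,0.036,0.04,0.043,0.106,0,0.036,0.04,0.043,0.106,0,0.036,0.04,0.043,0.106,0,0.036,0.04]'

```text
clock: 22.22
tcp_pos: [0.5685, -0.093, 0.2392]
orientation: [0.001, 0.68, 0.734, 0.0]
wrist_force: [0.2, -0.3, -2.0]
finger_gap: 0.0544
grip_force: 43.3
```

```bash
python3 - <<'E'
from h import *
w=cam('wrist');save(w,'w11.png');s=env.get_state();print(s['tcp_pos'],s['finger_gap'])
np.savez('w11.npz',**{k:w[k] for k in('K','D','R','t','C','rvec')})
ax=np.array([.9973,.0735]);ay=np.array([-.0735,.9973]);b=np.array([.568,-.095])
P=[list(b+ax*i+ay*j)+[.137] for i,j in((-.075,.07),(.075,.07),(.075,-.07),(-.075,-.07))]
print(proj(w,P).round(0).tolist())
i=cv2.imread('pics/w11.png')
for q in proj(w,P): cv2.circle(i,tuple(int(v) for v in q),3,(255,0,255),-1)
cv2.imwrite('pics/w11m.png',i)
E
```

```text
[ 0.56813534 -0.09445918  0.23910973] 0.05509560520971768
[[158.0, 108.0], [348.0, 109.0], [333.0, 263.0], [173.0, 263.0]]
```

View pics/w11m.png

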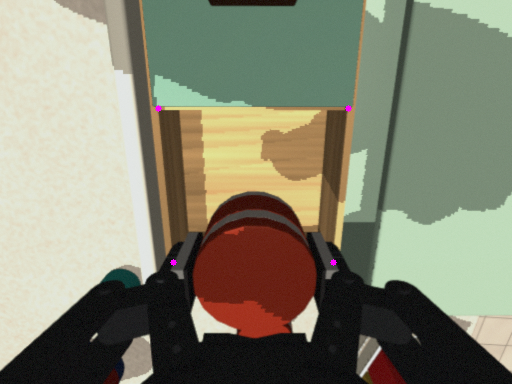

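The bay corners match my predicted marks at (158,108) and (348,109), and the tin is held level over the bay. Lowering it.

move_arm --moves '[0,0,-0.04,0,0.04,0,0,-0.08,0,0.04,0,0,-0.115,0,0.04,0,0,-0.135,0,0.04,0,0,-0.144,0,0.04,0,0,-0.146,0,0.04,0,0,-0.146,0,0.04]'

```text
clock: 22.85
tcp_pos: [0.568, -0.0966, 0.0928]
orientation: [0.0, 0.682, 0.731, 0.0]
wrist_force: [-0.7, -0.1, -0.9]
finger_gap: 0.055
grip_force: 43.8
```

move_arm --moves '[0,0,-0.002,0,0.04,0,0,-0.003,0,0.04,0,0,-0.003,0,0.04]'

```text
clock: 23.1
tcp_pos: [0.5689, -0.0963, 0.0912]
orientation: [0.002, 0.681, 0.732, 0.0]
wrist_force: [-0.6, -1.5, 3.3]
finger_gap: 0.0545
grip_force: 44.2
```

move_arm --moves '[0,0,0,0,0.072,0,0,0,0,0.072,0,0,0,0,0.072,0,0,0.03,0,0.072,0,0,0.07,0,0.072,0,0,0.11,0,0.072,0,0,0.15,0,0.04,-0.036,0.015,0.15,0,0,-0.072,0.03,0.15,0,0,-0.108,0.046,0.15,0,0,-0.144,0.062,0.15,0,0,-0.144,0.062,0.15,0,0]' --newtons 25

```text
clock: 24.1
tcp_pos: [0.4162, -0.03, 0.2385]
orientation: [-0.003, 0.681, 0.733, -0.001]
wrist_force: [-1.1, 0.7, -0.0]
finger_gap: 0.0005
grip_force: 0.0
```

```bash
python3 - <<'E'
from h import *
S=cam('scene');T=cam('side');save(S,'s12.png');save(T,'t12.png');s=env.get_state();print(s['tcp_pos'],s['finger_gap'])
a=cv2.imread('pics/s12.png')[140:240,180:310];b=cv2.imread('pics/t12.png')[130:260,180:310]
cv2.imwrite('pics/m12.png',np.hstack([cv2.resize(a,(390,300)),cv2.resize(b,(390,390))[:300]]))
c=S;h=cv2.cvtColor(c['pixels'],cv2.COLOR_RGB2HSV);m=((h[...,0]<8)|(h[...,0]>172))&(h[...,1]>150)&(h[...,2]>60);m[:, :200]=0;m[:150]=0;m[:,300:]=0
print(onz(c,np.argwhere(m).mean(0)[::-1],.116),m.sum())
# panel top edge, scene: bright line
E
```

```text
[ 0.42280684 -0.03250445  0.23978792] -0.00025452177067382734
[ 0.57147621 -0.0960495   0.116     ] 142
```

View pics/m12.png

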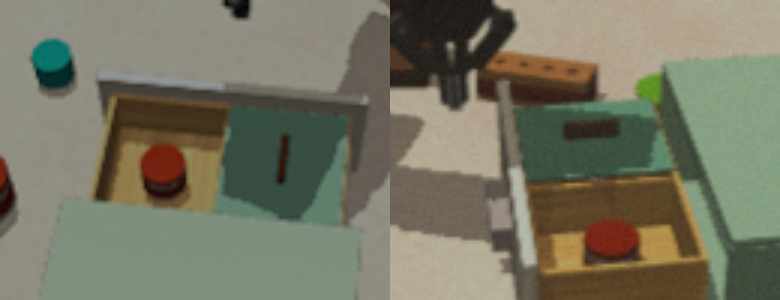

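The tin stands upright in the bay at (163,168), the cover is fully left, and the carton is empty. Lowering in front of the panel to push the drawer.

move_arm --moves '[0,0,-0.04,0,0,0,0,-0.08,0,0,0,0,-0.091,0,0,0,0,-0.091,0,0,0.015,0.001,-0.091,0,0,0.025,0.002,-0.091,0,0,0.035,0.003,-0.091,0,0,0.045,0.003,-0.091,0,0,0.055,0.004,-0.091,0,0,0.067,0.005,-0.091,0,0,0.08,0.006,-0.091,0,0,0.095,0.007,-0.091,0,0]'

```text
clock: 25.2
tcp_pos: [0.5194, -0.0264, 0.1488]
orientation: [-0.0, 0.681, 0.732, -0.001]
wrist_force: [-4.2, -1.7, 2.6]
finger_gap: -0.0
grip_force: 2.5
```

move_arm --moves '[0.015,0.001,0,0,0,0.03,0.002,0,0,0,0.045,0.003,0,0,0,0.06,0.004,0,0,0,0.07,0.005,0,0,0,0.078,0.006,0,0,0,0.086,0.006,0,0,0,0.092,0.007,0,0,0,0.092,0.007,0,0,0]'

```text
clock: 25.95
tcp_pos: [0.6128, -0.0192, 0.1483]
orientation: [0.001, 0.681, 0.732, 0.001]
wrist_force: [0.0, 0.3, 1.0]
finger_gap: -0.0
grip_force: 0.0
```

move_arm --moves '[0.005,0,0,0,0,0.01,0.001,0,0,0,0.014,0.001,0,0,0,0.014,0.001,0,0,0]'

```text
clock: 26.28
tcp_pos: [0.6241, -0.0182, 0.1482]
orientation: [-0.001, 0.681, 0.732, -0.001]
wrist_force: [-4.6, -0.1, 1.7]
finger_gap: 0.0001
grip_force: 2.5
```

move_arm --moves '[0.004,0,0,0,0,0.007,0,0,0,0,0.007,0,0,0,0]'

```text
clock: 26.53
tcp_pos: [0.6307, -0.0178, 0.1482]
orientation: [-0.001, 0.681, 0.732, -0.001]
wrist_force: [-6.2, 0.3, 3.5]
finger_gap: -0.0004
grip_force: 3.3
```

move_arm --moves '[0.003,0,0,0,0,0.006,0,0,0,0,0.006,0,0,0,0]'

```text
clock: 26.78
tcp_pos: [0.6309, -0.0177, 0.1482]
orientation: [-0.005, 0.681, 0.732, -0.005]
wrist_force: [-23.8, 0.1, 13.9]
finger_gap: -0.0
grip_force: 12.1
```

move_arm --moves '[-0.015,0,0,0,0,-0.045,-0.003,0,0,0,-0.085,-0.006,0.03,0,0,-0.12,-0.009,0.07,0,0,-0.16,-0.012,0.11,0,0,-0.2,-0.015,0.11,0,0,-0.2,-0.015,0.11,0,0,-0.2,-0.015,0.11,0,0]'

```text
clock: 27.45
tcp_pos: [0.4355, -0.0331, 0.2617]
orientation: [0.002, 0.681, 0.732, 0.001]
wrist_force: [0.1, -0.1, 0.5]
finger_gap: 0.0001
grip_force: 0.0
```

```bash
python3 - <<'E'
from h import *
S=cam('scene');T=cam('side');save(S,'s13.png');save(T,'t13.png');s=env.get_state();print(s['tcp_pos'],s['wrist_force'],s['qvel'].round(3))
a=cv2.imread('pics/s13.png')[120:310,130:420];b=cv2.imread('pics/t13.png')[100:290,150:400]
cv2.imwrite('pics/m13.png',np.vstack([cv2.resize(a,(580,380))[:300],cv2.resize(b,(395,300)) if 0 else cv2.copyMakeBorder(cv2.resize(b,(395,300)),0,0,0,185,0)]))
E
```

```text
[ 0.43868334 -0.03341637  0.25975414] [ 0.59556733 -0.32744693 -0.07415115] [ 0.005  0.05   0.01  -0.014 -0.001  0.002]
```

View pics/m13.png

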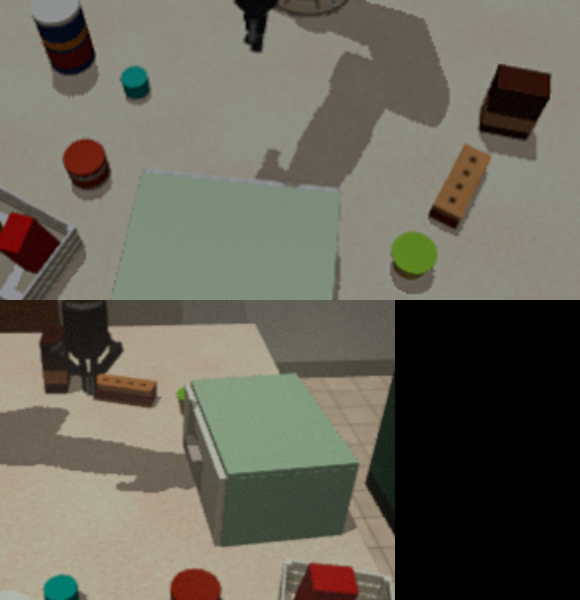

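The drawer front is flush with the cabinet in both views, nothing else has moved, and no ochre tin is anywhere on the counter. Settling, then handing in.

move_arm --moves '[0,0,0,0,0,0,0,0,0,0,0,0,0,0,0,0,0,0,0,0]'

```text
clock: 27.88
tcp_pos: [0.4384, -0.0332, 0.2575]
orientation: [-0.001, 0.681, 0.732, -0.0]
wrist_force: [-0.8, -0.8, -0.4]
finger_gap: -0.0004
grip_force: 0.0
```

```bash
python3 -c "
from workcell import env
print(env.hand_in())"
```

```text
the job is handed in; nothing more can be done
None
```

The job is handed in, though `hand_in()` returned no verdict: the three sticks are in tubes 1–3 (fourth cell empty), the cover is over them, the small red tin stands in the bay (no ochre tin was present), and the drawer looks fully home; one push on a stick reached 94 N at the wrist, under the 120 N limit.

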